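Index the dial and hold the spring shutter open at its mark

ROBOT

A 7-joint arm with a two-finger parallel gripper is mounted at the origin on the work surface. World frame = base frame: x ahead of the robot, y to its left, z up, the work surface at z = 0. Lengths are in m, angles in rad, forces in N, time in s.
With the tool pointing down it reaches from about 0.4 to 0.9 m from the base axis. Payload 5.6 kg.
Tool frame: the origin (TCP) lies at the very end of the fingers, on their centre line; the grasp point (between the pads) lies 19 mm behind it (grip_depth is the distance from the TCP to the grasp point, in m); z points along the fingers, y is the direction in which the jaws open and shut (so a half turn about z gives the same grasp; the last joint's range is limited). The gripper opens to 92 mm and grips with 3 to 60 N. Pads are 20 mm wide; open, the fingers measure 128 mm over their backs; the gripper's body (75 mm by 189 mm) begins 69 mm behind the grasp point.
Start: joints at [-1.19, 0.468, -0.012, 1.603, 0.006, 1.071, -0.056], TCP at [0.267, 0.592, 0.215] pointing down, gripper open.
Joint ranges: [-2.53, 2.53], [-0.31, 2.02], [-1.57, 1.55], [0.28, 2.44], [-1.29, 4.43], [0.15, 1.84], [-2.92, 2.92]. Speed limits (rad/s): [2.57, 2.57, 3.14, 3.14, 3.14, 3.14, 3.14].

INTERFACE

Orientations are given as a unit quaternion [w, x, y, z].
In Python, from workcell import * gives the robot as it stands. The module is installed in compiled form; this text tells all that it offers.
- The arm moves only by the tool carry_out, never from a script. Its argument "increments" is a list of rows, each a list of 5 numbers: the opening, from -1 (shut) to 1 (fully open), so that 0 is half open, then the shift along the tool's x, y, z in mm, then the turn about the tool's z in rad. A call has 1 to 20 rows; each row shifts and turns the pose as measured when the row begins, along the tool's axes as they then stand; what a row does not reach is not made up. A row lasts 1/10 s, in which the tool goes at most 50 mm and 8.59 degrees, less where a joint would pass 70% of its speed; a pose out of reach is approached as far as the arm can. A call is refused whole if a number of a shift passes 50 or a number of a turn 0.15, either way. A call with a gripper value outside its range is refused whole. The fingers move at their own pace and stop on an object; "force" is the grip in N (left out, the last holds). Time passes only in rows, so rows that do not move let the fingers close. It gives the time, the measured TCP pose, the force and the opening at its end, in the units of the state.
- sense(): the state, without advancing time (a new reading comes with each control period).
- camera(name): name is "scene" or "top" or "wrist"; returns a dict with "frame" (384x512x3 uint8, blue, green, red), "fx", "fy", "cx", "cy" (pixels), "R" (3x3) and "t" (3): a world point X has camera coordinates R X + t; the wrist camera has in their place "T_tool_cam" (4x4, takes a point from camera to tool coordinates, whose origin is the TCP and whose axes are the flange's). Camera axes: x right, y down, z forward; pixel columns grow to the right and rows downward; lengths in m; the calibration is good to about 2 mm. A picture is of the moment at which its call begins: read the wrist's pose just before it. There is no depth.
- finish_job(): hands the job in, once; it reports no verdict.
The state is a dict: "time": time; "joints": joint angles; "qvel": joint speeds; "tau": joint torques, N m; "eef_pos": TCP position; "tcp_rot": TCP orientation; "wrist_force": force on the tool from outside, world axes, zero at the start; "ft_torque": the same for the moment, N m; "width": finger opening in m.
Only numpy, scipy, OpenCV 4.12 (cv2) and the standard library are available. Lean on these libraries where they do the work, as an engineer would, in place of code of your own. Each camera call takes 0.05 s, during which the arm holds its last target. There are 200 camera calls.

TASK

On the yellow-board fixture, turn the round steel dial by its black upright post one station counter-clockwise (seen from above, 60 degrees) until it drops into the next detent, which brings its brass sleeve under the sliding aluminium shutter, and let go of the post. Then grip the shutter's flat black pull tab, pull the shutter out against its spring until its small pointer lines up with the rib on the steel marker block beside the rail, and finish while holding it there, so that a colleague can gauge the sleeve. Leave the other things on the bench where they are.

Things in the scene. Friction and masses are not known exactly. Their poses are not given: they have to be found in the camera images.
- fixture: fixed fixture: yellow board 220 x 390 x 12 mm flat on the bench, its place and yaw vary. Origin: centre of its underside; x across the board, roughly away from the robot; y along it, towards the end with the shutter rail. Aluminium rail, 70 mm wide, from y = 5 to 160 mm, top 60 mm (two side guides 70 mm) above the bench.
- dial_axis (a point): point on the dial's vertical axis, on its top face: (0, -90, 38) mm of the fixture's frame. The steel dial is 150 mm across, 10 mm thick. It carries the black post and, 150 degrees clockwise of it and also 60 mm from the axis, one brass sleeve, 26 mm dia and 17 mm tall
- dial (a joint): dial angle, rad: 0 at the first detent (the start), grows counter-clockwise seen from above, 1.047 (60 degrees) at the second. It stops at both. A toggle spring under the dial holds it in the first detent, resists the first half of the turn (2 to 4 N at the post), then drives it on into the second and keeps it there
- dial_post (a point): centre (half-way up) of the dial's black upright round post, 18 mm dia, 55 mm tall, from 38 to 93 mm above the bench, 60 mm from the dial axis. At the first detent it stands on the fixture's -x side of the axis. Nothing within 45 mm of it stands higher than 45 mm above the bench
- shutter (a joint): how far the shutter is pulled out, m: 0 closed (the spring's rest), at most 0.085. It moves along the fixture's +y. Spring: about 4.4 N at 0 plus 110 N/m, so 8 to 12 N at the mark; released, it springs shut
- pull_tab (a point): centre of the shutter's flat black upright pull tab: 40 mm wide (fixture x), 14 mm thick (fixture y, the way it is pulled), 45 mm tall, from 65 to 110 mm above the bench, on the aluminium shutter plate (46 x 130 x 5 mm). Pinch it across its thickness from above. Closed, this point lies at (0, 50, 88) mm of the fixture's frame
- pointer (a point): tip of the shutter's small dark pointer bar (6 mm wide along y, 3 mm thick) that reaches over the rail's +x side guide and moves with the shutter. Closed, it lies at (44, 20, 73) mm of the fixture's frame; it is always 44 mm in x and -30 mm in y from the pull tab's centre
- mark_line (a point): thin black rib (5 mm wide) across the top of the steel marker block (26 x 26 x 22 mm) clamped on the rail's +x side: at x = 59, y = 55 to 80 (varies), z = 75 mm of the fixture's frame, axes parallel to it. The pointer is at the mark when both have the same y in the fixture's frame (shutter out by 35 to 60 mm)
- sleeve: loose spare brass sleeve, 26 mm dia, 30 mm tall, standing on a far corner of the yellow board; bystander (origin: centre of its underside)
- spare_knob: loose black knob, 38 mm dia, 30 mm tall, standing on the robot-side edge of the yellow board; bystander (origin: underside)
- tray: loose grey divided parts tray, 90 x 160 x 35 mm, on the bench beyond the board; bystander
- wrench: wrench lying flat on the bench between robot and board; bystander
- screwdriver: screwdriver lying on the bench beyond the board; bystander
- oil: white plastic oil bottle, 48 mm dia, 110 mm tall, standing beside the board on its +y side; bystander (origin: underside)
- brush: hand brush lying on the bench beside the board on its -y side; bystander

How it is judged:
On the way, in this order (a step that is already met when the one before it is completed fails the run):
1. the dial rests in its second detent, the post let go, with the shutter still closed (value of joint dial between 0.9672 and 1.1272 rad and value of joint shutter below 0.006 m and contact force between the fingers and dial below 0.2 N and velocity of joint dial below 0.1 rad/s), for 0.2 s.
2. the shutter is held at the mark (y of pointer in the frame of mark_line between -0.005 and 0.005 m and contact force between the fingers and shutter above 5 N), for 0.3 s.
At the end, for the whole second after the job is handed in: the dial is within 0.08 rad of its second detent (1.047 rad) and not touched by the fingers; the shutter's pointer is within 5 mm of the mark's rib along the rail, at rest, and the fingers are holding it there (more than 5 N between fingers and shutter) to the end (all of step 2 and value of joint dial between 0.9672 and 1.1272 rad and velocity of joint shutter between -0.01 and 0.01 m/s and contact force between the fingers and dial below 0.2 N); the arm keeps its last pose, push and grip.
It fails at once if a bystander is pushed more than 25 mm (distance of any of sleeve, spare_knob, tray, wrench, screwdriver, oil, brush from where it was at the start of the episode above 0.025 m).
It fails at once if the spare sleeve, the spare knob or the oil bottle is tipped over (angle between any of sleeve, spare_knob, oil's own z axis and vertical above 0.6 rad).
It also fails if it takes over 48 s, if anything falls off the work surface, if the arm or the gripper's body presses on something with over 40 N, if the wrist force passes 120 N, or if a joint passes its speed limit or range.

## Working session

There is one attempt and no reset: what is moved stays moved. The work goes in short steps, Python scripts to look and compute and a tool call to move; the robot and the scene stay as the last step left them, time stands still between calls to the robot, and variables do not carry over. Pictures are saved under pics/ and viewed, about 8 in all and at most 12, crops included, and the job is handed in when it is done.

Besides the shell and the picture viewer there is one more tool, called after "Call:" as name(argument=value, ...) on one line, values as JSON. carry_out: Moves the arm, as the interface text tells. Its arguments: {"type":"object","properties":{"increments":{"type":"array"},"force":{"type":"number"}},"required":["increments"]}

```bash
mkdir -p pics; cat > h.py <<'E'
from workcell import *
import numpy as np, cv2
def snap(n,f):
    s=sense(); c=camera(n); cv2.imwrite('pics/'+f,c['frame']); return s,c
def ray(c,u,v,z):
    R=np.array(c['R']);t=np.array(c['t']);C=-R.T@t
    d=R.T@np.array([(u-c['cx'])/c['fx'],(v-c['cy'])/c['fy'],1]); return C+d*(z-C[2])/d[2]
def proj(c,X):
    p=np.array(c['R'])@np.array(X)+np.array(c['t']); return np.array([c['fx']*p[0]/p[2]+c['cx'],c['fy']*p[1]/p[2]+c['cy']])
E
python3 - <<'E'
from h import *
import pickle
for n in('scene','top'):
    s,c=snap(n,n+'.png'); pickle.dump(c,open(n+'.pkl','wb'))
    R=np.array(c['R']); print(n,-R.T@np.array(c['t']),R.tolist(),c['fx'])
a=[cv2.imread(f'pics/{n}.png') for n in('scene','top')]
cv2.imwrite('pics/top2.png',cv2.resize(a[1],(800,600),interpolation=cv2.INTER_CUBIC))
print(s)
E
```

```text
scene [1.33346999 0.15313697 0.58899808] [[-0.15909567594766272, 0.9872126497774715, 0.009987492883596327], [0.549225829120424, 0.09690863752143695, -0.8300359658476982], [-0.8203898795827135, -0.12656974398758314, -0.5576204312838426]] 373.9872581644736
top [0.45559478 0.03987814 1.07218117] [[-0.02112843221535197, -0.9995341896296708, 0.022022559194581612], [-0.986087176651609, 0.017201353433156288, -0.16533660660400082], [0.16488077327384099, -0.025209466504176863, -0.9859912846487007]] 435.19238630993993
{'time': 0.05, 'joints': array([-1.18999756,  0.4683634 , -0.01160782,  1.60357498,  0.00600643,
        1.07139735, -0.05629604]), 'qvel': array([-0.00092155, -0.00141314,  0.00179599, -0.00063582,  0.0014827 ,
       -0.00064564, -0.00057686]), 'tau': array([ 1.73997860e-04, -5.22134829e+01, -1.28964381e-02, -2.44637883e+01,
       -5.69263834e-02,  1.40152327e-02,  5.71021519e-05]), 'eef_pos': array([0.26712951, 0.5919602 , 0.21366942]), 'tcp_rot': array([-1.18595510e-04,  2.10342874e-01,  9.77627304e-01, -8.46050247e-04]), 'wrist_force': array([-0.03947366,  0.43335546,  0.28408445]), 'ft_torque': array([0.02598882, 0.03881062, 0.01818038]), 'width': 0.09169780943873859}
```

View pics/top2.png

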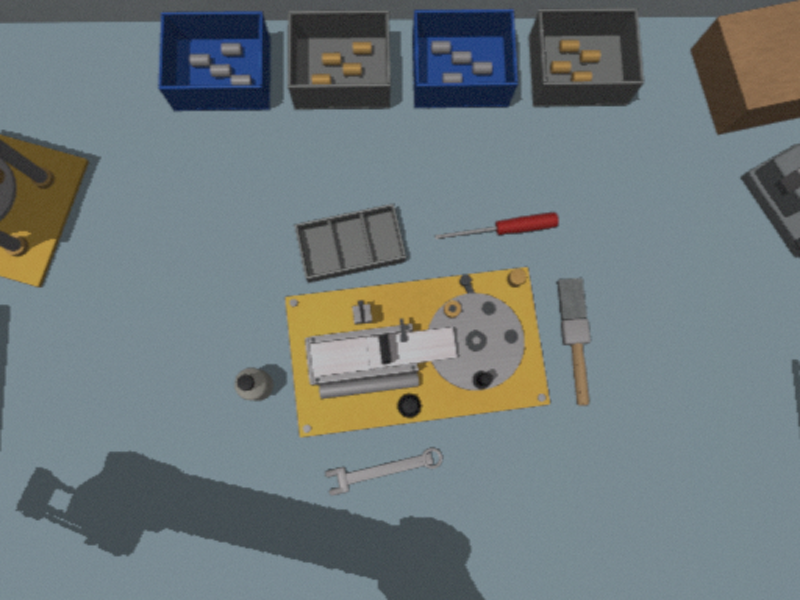

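View pics/scene.png

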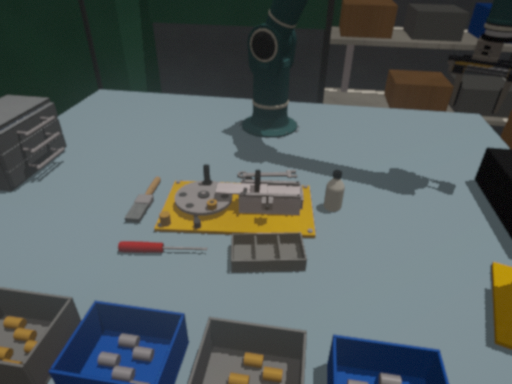

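The top picture shows the board corners at (287,297), (528,267), (550,404) and (302,437) in the 800x600 copy. The dial is centred at about (476,341), the post at (484,380), the tab at (387,347), and the marker block at (362,312). The next step is to fit the fixture pose.

```bash
cat >> h.py <<'E'
import pickle
def fx(P,o,th): 
    c,s=np.cos(th),np.sin(th); return np.array([o[0]+c*P[0]-s*P[1],o[1]+s*P[0]+c*P[1],P[2]])
E
python3 - <<'E'
from h import *
c=pickle.load(open('top.pkl','rb')); k=512/800
from scipy.optimize import least_squares
L=[(110,195,12),(110,-195,12),(-110,-195,12),(-110,195,12)]
U=[(287,297),(528,267),(550,404),(302,437)]
W=[ray(c,u*k,v*k,.012) for u,v in U]; print(np.round(W,4))
print([np.linalg.norm(W[i]-W[(i+1)%4]).round(4) for i in range(4)])
f=lambda p:np.concatenate([fx(np.array(l)/1e3,p[:2],p[2])[:2]-w[:2] for l,w in zip(L,W)])
r=least_squares(f,[.5,0,0]); p=r.x; print(p,r.fun.round(4)); np.save('fix.npy',p)
for n,P in dict(axis=(0,-90,38),post=(-60,-90,93),post2=(-30,-142,93),tab=(0,50,110),ptr=(44,20,73),mark=(59,67,75)).items():
    w=fx(np.array(P)/1e3,p[:2],p[2]); print(n,w.round(4),(proj(c,w)/k).round(0))
print(ray(c,362*k,309*k,.075), ray(c,410*k,403*k,.042))
s=cv2.resize(cv2.imread('pics/top.png')[160:290,175:360],None,fx=4.3,fy=4.3,interpolation=cv2.INTER_CUBIC); cv2.imwrite('pics/crop.png',s)
E
```

```text
[[ 0.6372  0.1863  0.012 ]
 [ 0.6792 -0.1977  0.012 ]
 [ 0.462  -0.2204  0.012 ]
 [ 0.4203  0.1624  0.012 ]]
[np.float64(0.3863), np.float64(0.2183), np.float64(0.385), np.float64(0.2182)]
[ 0.54966027 -0.01734892  0.1083673 ] [ 0.0008  0.0021  0.0009 -0.0016 -0.0006 -0.0027 -0.0011  0.0022]
axis [ 0.5594 -0.1068  0.038 ] [477. 341.]
post [ 0.4997 -0.1133  0.093 ] [488. 378.]
post2 [ 0.5352 -0.1618  0.093 ] [520. 353.]
tab [0.5443 0.0324 0.11  ] [386. 348.]
ptr [0.5912 0.0073 0.073 ] [402. 319.]
mark [0.6011 0.0556 0.075 ] [370. 312.]
[0.60640636 0.06682217 0.075     ] [ 0.46771671 -0.00233388  0.042     ]
```

View pics/crop.png

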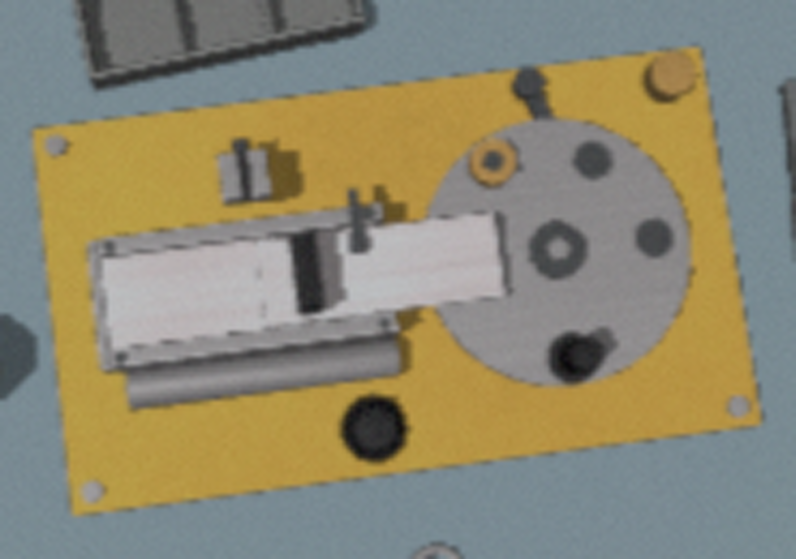

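The crop shows the rib centred at about (243,172) and the pointer from its tip at (353,190) to (360,250). The post top is at (576,357), the tab top at about (308,270), and the knob at (374,428).

```bash
python3 - <<'E'
from h import *
c=pickle.load(open('top.pkl','rb')); p=np.load('fix.npy')
def inv(w): 
    d=w[:2]-p[:2]; C,S=np.cos(p[2]),np.sin(p[2]); return np.array([C*d[0]+S*d[1],-S*d[0]+C*d[1]])
for n,u,v,z in[('rib',243,172,.075),('rib1',240,142,.075),('rib2',246,200,.075),('ptr tip',353,190,.073),('ptr base',361,250,.073),('post',576,357,.093),('tab',308,270,.11),('axis',557,249,.038),('oil',-1,0,0)]:
    w=ray(c,175+(u+.5)/4.3-.5,160+(v+.5)/4.3-.5,z); print(n,w.round(4),(inv(w)*1e3).round(1))
E
```

```text
rib [0.6021 0.0682 0.075 ] [61.4 79.3]
rib1 [0.6185 0.0696 0.075 ] [77.8 79. ]
rib2 [0.5869 0.0667 0.075 ] [46.1 79.6]
ptr tip [0.5915 0.0091 0.073 ] [44.5 21.8]
ptr base [0.559  0.0055 0.073 ] [11.8 21.8]
post [ 0.4988 -0.1047  0.093 ] [-60.  -81.3]
tab [0.5454 0.0344 0.11  ] [ 1.3 51.9]
axis [ 0.5611 -0.1047  0.038 ] [  2.  -88.1]
oil [0.7174 0.2118 0.    ] [191.6 209.6]
```

Call:
carry_out(increments=[[0, -27, -30, 0, 0], [0, -27, -30, 0, 0], [0, -27, -30, 0, 0], [0, -27, -30, 0, 0], [0, -27, -30, 0, 0], [0, -27, -30, 0, 0], [0, -27, -30, 0, 0], [0, -27, -30, 0, 0], [0, -27, -30, 0, 0], [0, -27, -30, 0, 0], [0, -27, -30, 0, 0], [0, -27, -30, 0, 0], [0, -27, -30, 0, 0], [0, -27, -30, 0, 0], [0, -27, -30, 0, 0], [0, -27, -30, 0, 0], [0, 0, 0, 0, 0]])

```text
time: 1.8
eef_pos: [0.4672, -0.0484, 0.2102]
tcp_rot: [-0.002, 0.208, 0.978, -0.003]
wrist_force: [-0.6, 0.1, -0.5]
width: 0.0461
```

Call:
carry_out(increments=[[0, 0, 0, 0, 0.145], [0, 0, 0, 0, 0.145], [0, 0, 0, 0, 0.145], [0, 0, 0, 0, 0.145], [0, 0, 0, 0, 0.145], [0, 0, 0, 0, 0.145], [0, 0, 0, 0, 0.145], [0, 0, 0, 0, 0.145], [0, 0, 0, 0, 0.145], [0, 0, 0, 0, 0.145], [0, 0, 0, 0, 0.145], [0, 0, 0, 0, 0.145], [0, 0, 0, 0, 0.145], [0, 0, 0, 0, 0.145], [0, 0, 0, 0, 0.145], [0, 0, 0, 0, 0.145], [0, 0, 0, 0, 0.145], [0, 0, 0, 0, 0.145], [0, 0, 0, 0, 0]])

```text
time: 3.7
eef_pos: [0.4585, -0.0347, 0.2045]
tcp_rot: [-0.0, 1.0, 0.012, -0.01]
wrist_force: [-0.1, -0.7, 0.5]
width: 0.0459
```

```bash
cat >> h.py <<'E'
from scipy.spatial.transform import Rotation as Ro
def toolR(s): q=s['tcp_rot']; return Ro.from_quat([q[1],q[2],q[3],q[0]]).as_matrix()
def wcam(s,c):
    T=np.array(c['T_tool_cam']); R=toolR(s); Rw=R@T[:3,:3]; C=s['eef_pos']+R@T[:3,3]
    return dict(c,R=Rw.T,t=-Rw.T@C)
def goto(s,X,yaw):
    R=toolR(s); d=R.T@(np.array(X)-s['eef_pos']); cur=np.arctan2(R[1,1],R[0,1])
    print('pos',s['eef_pos'].round(4),'shift mm',(d*1e3).round(1),'turn',round(float(cur-yaw),3))
E
python3 - <<'E'
from h import *
p=np.load('fix.npy'); o=p[:2]+.0018*np.array([-np.sin(p[2]),np.cos(p[2])]); np.save('fix2.npy',[*o,p[2]])
s,c=snap('wrist','w1.png'); w=wcam(s,c); pickle.dump(w,open('w1.pkl','wb'))
for n,P in dict(axis=(0,-90,38),post=(-60,-90,93),tab=(0,50,110),ptr=(44,20,73)).items():
    print(n,proj(w,fx(np.array(P)/1e3,o,p[2])).round(0))
goto(s,fx([-.06,-.09,.2],o,p[2]),p[2]-np.pi/2)
E
```

```text
axis [325.  82.]
post [339. 146.]
tab [173.  89.]
ptr [209.  38.]
pos [ 0.4585 -0.0347  0.2045] shift mm [39.2 77.8  3.6] turn -0.084
```

View pics/w1.png

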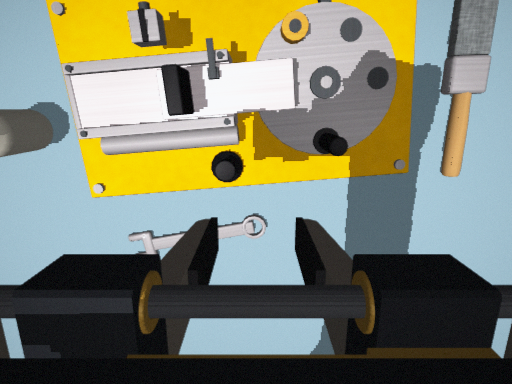

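The wrist picture agrees with the predictions: axis at (325,82), post top at (339,147), tab at about (172,88), pointer tip at (210,40). The rib is near (145,17). Now moving above the post.

Call:
carry_out(increments=[[0, 0, 0, 0, -0.09], [0, 15, 25, 0, 0], [0, 13, 28, 0, 0], [0, 12, 28, 0, 0], [0, 0, 0, 0, 0], [0, 0, 0, 0, 0]])

```text
time: 4.35
eef_pos: [0.5093, -0.1076, 0.2019]
tcp_rot: [-0.003, 0.997, 0.075, -0.012]
wrist_force: [0.3, 0.1, -0.3]
width: 0.0457
```

```bash
python3 - <<'E'
from h import *
o=np.load('fix2.npy'); s=sense(); goto(s,fx([-.06,-.09,.06],o,o[2]),o[2]-np.pi/2); print(toolR(s).round(3))
w=pickle.load(open('w1.pkl','rb'))
for u,v in((145,17),(142,5),(148,30)):
    d=ray(w,u,v,.075)[:2]-o[:2]; C,S=np.cos(o[2]),np.sin(o[2]); print(C*d[0]+S*d[1],-S*d[0]+C*d[1])
E
```

```text
pos [ 0.5093 -0.1076  0.2019] shift mm [ -7.    3.4 142.1] turn 0.042
[[ 0.988  0.15  -0.024]
 [ 0.15  -0.989  0.004]
 [-0.023 -0.007 -1.   ]]
0.06460807344509926 0.0740769005379554
0.07407210431927241 0.0749919655145952
0.05417285838067412 0.07328710333508436
```

Call:
carry_out(increments=[[-0.1, -7, 3, 20, 0.04], [-0.1, 0, 0, 30, 0], [-0.1, 0, 0, 0, 0]])

```text
time: 4.65
eef_pos: [0.5009, -0.108, 0.1512]
tcp_rot: [-0.004, 0.998, 0.059, -0.011]
wrist_force: [0.4, 1.6, -0.4]
width: 0.0411
```

```bash
python3 - <<'E'
from h import *
o=np.load('fix2.npy'); s=sense(); goto(s,fx([-.06,-.09,.06],o,o[2]),o[2]-np.pi/2); print(s['width'])
E
```

```text
pos [ 0.5009 -0.108   0.1512] shift mm [ 0.2  4.1 91.2] turn 0.009
0.041056521410283035
```

Call:
carry_out(increments=[[-0.1, 0, 4, 30, 0.01], [-0.1, 0, 0, 30, 0], [-0.1, 0, 0, 30, 0], [-0.3, 0, 0, 0, 0], [-0.3, 0, 0, 0, 0]])

```text
time: 5.15
eef_pos: [0.5027, -0.1066, 0.0643]
tcp_rot: [-0.006, 0.998, 0.06, -0.008]
wrist_force: [0.5, -0.3, 0.3]
width: 0.0325
```

```bash
python3 - <<'E'
from h import *
o=np.load('fix2.npy'); s=sense(); goto(s,fx([-.06,-.09,.06],o,o[2]),o[2]-np.pi/2); print(s['width'],s['wrist_force'])
s,c=snap('wrist','w2.png')
E
```

```text
pos [ 0.5027 -0.1066  0.0643] shift mm [-3.7  4.6  4.3] turn 0.011
0.032451921777168234 [ 0.51830785 -0.29484537  0.2988911 ]
```

View pics/w2.png

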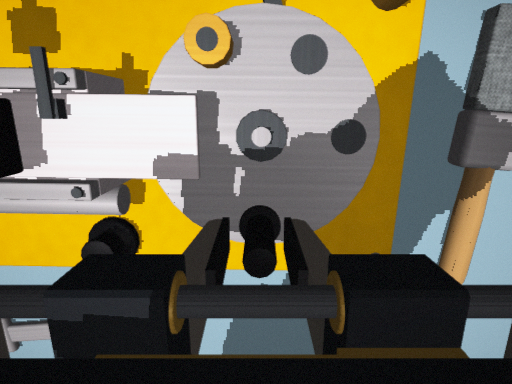

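The post stands between the fingers, at about (260,235) in the picture. I'll sweep it along the arc.

Call:
carry_out(increments=[[-0.3, -3, 5, 2, 0], [-0.3, 0, 6, 0, -0.09], [-0.3, 0, 6, 0, -0.09], [-0.3, 0, 6, 0, -0.09], [-0.3, 0, 6, 0, -0.09], [-0.3, 0, 6, 0, -0.09], [-0.3, 0, 6, 0, -0.09], [-0.3, 0, 6, 0, -0.09], [-0.3, 0, 0, 0, 0]])

```text
time: 6.1
eef_pos: [0.5187, -0.1468, 0.0721]
tcp_rot: [-0.01, 0.925, 0.381, -0.0]
wrist_force: [-0.1, -0.8, -0.5]
width: 0.0323
```

```bash
cat >> h.py <<'E'
def polar(s):
    o=np.load('fix2.npy'); a=fx([0,-.09,.0],o,o[2]); d=s['eef_pos'][:2]-a[:2]
    ang=np.degrees(np.arctan2(d[1],d[0])-o[2])%360-180; R=toolR(s); yaw=np.degrees(np.arctan2(R[1,1],R[0,1])-o[2])+90
    print('r',np.hypot(*d),'ang',ang,'toolyaw',yaw,'z',s['eef_pos'][2],s['width'],s['wrist_force'])
E
python3 -c "
from h import *
polar(sense())"
```

```text
r 0.05817465756475214 ang 39.737527771367894 toolyaw 38.53754331547625 z 0.07209549533956662 0.03225624779831945 [-0.12948481 -0.78824715 -0.4982296 ]
```

Call:
carry_out(increments=[[-0.3, -1, 6, 3, -0.09], [-0.3, 0, 6, 2, -0.09], [-0.3, 0, 6, 2, -0.09], [-0.3, 0, 5, 1, -0.09], [-0.3, 0, 0, 0, 0], [-0.3, 0, 0, 0, 0]])

```text
time: 6.7
eef_pos: [0.5384, -0.1639, 0.0695]
tcp_rot: [-0.006, 0.842, 0.539, 0.005]
wrist_force: [-0.2, -0.2, 0.1]
width: 0.0323
```

```bash
python3 -c "
from h import *
polar(sense())
snap('wrist','w3.png')"
```

```text
r 0.06246212402792757 ang 64.31516111111239 toolyaw 59.04502834873781 z 0.06952061507402504 0.032271228771414466 [-0.241345   -0.24055992  0.12912573]
```

View pics/w3.png

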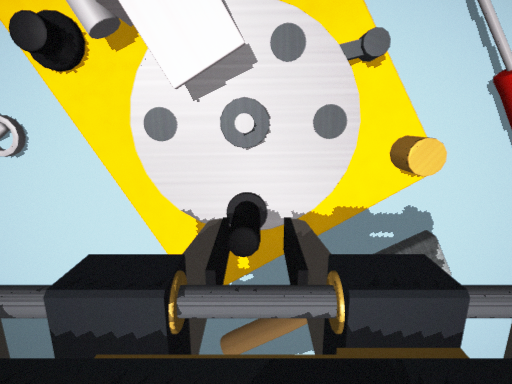

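The post is seated close to the trailing finger at (245,215), and the brass sleeve is now under the shutter. Opening and lifting clear.

Call:
carry_out(increments=[[0, 0, 0, 0, 0], [0, 0, 0, 0, 0], [0, 0, 0, 0, 0], [0, 0, 0, -30, 0], [0, 0, 0, -40, 0], [0, 0, 0, -40, 0], [0, 0, 0, 0, 0.145], [0, 0, 0, 0, 0.145], [0, 0, 0, 0, 0.145], [0, 0, 0, 0, 0.145], [0, 0, 0, 0, 0.145], [0, 0, 0, 0, 0.145], [0, 0, 0, 0, 0.145], [0, 0, 0, 0, 0]])

```text
time: 8.15
eef_pos: [0.5369, -0.1636, 0.1846]
tcp_rot: [-0.009, 0.999, 0.042, 0.0]
wrist_force: [0.5, -0.7, 0.1]
width: 0.0459
```

```bash
python3 -c "
from h import *
o=np.load('fix2.npy'); s,c=snap('top','top3.png'); goto(s,fx([0,.05,.15],o,o[2]),o[2]-np.pi/2); print(s['width'])"
```

```text
pos [ 0.5369 -0.1636  0.1846] shift mm [  23.7 -195.8   38. ] turn -0.024
0.0458754469840244
```

Call:
carry_out(increments=[[-0.2, 5, -39, 0, -0.02], [-0.2, 5, -39, 0, 0], [-0.2, 5, -39, 0, 0], [-0.2, 5, -39, 0, 0], [-0.2, 4, -39, 0, 0], [-0.2, 0, 0, 0, 0], [-0.2, 0, 0, 0, 0]])

```text
time: 8.9
eef_pos: [0.5394, 0.0386, 0.1882]
tcp_rot: [-0.008, 0.998, 0.065, 0.001]
wrist_force: [-0.9, 0.1, -0.2]
width: 0.0366
```

```bash
python3 - <<'E'
from h import *
o=np.load('fix2.npy'); s,c=snap('wrist','w4.png'); goto(s,fx([0,.05,.08],o,o[2]),o[2]-np.pi/2); w=wcam(s,c); pickle.dump(w,open('w4.pkl','wb'))
for n,P in dict(post=(-30,-142,93),tab=(0,50,110),ptr=(44,20,73),mark=(59,76,75)).items():
    print(n,proj(w,fx(np.array(P)/1e3,o,o[2])).round(0))
E
```

```text
pos [0.5394 0.0386 0.1882] shift mm [  3.7   6.8 108.1] turn 0.021
post [471. 226.]
tab [262. 194.]
ptr [295. 139.]
mark [235. 121.]
```

View pics/w4.png

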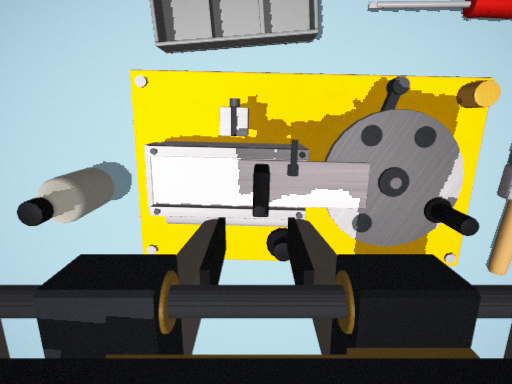

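The picture shows the post top at (467,223), so the dial is in its detent. The tab top is centred at (261,190), the pointer tip is at (294,141), and the rib runs from (235,99) to (235,135). That puts the mark at about y = 76 mm. Descending onto the tab.

Call:
carry_out(increments=[[-0.2, 4, 7, 30, 0.02], [-0.2, 0, 0, 35, 0], [-0.2, 0, 0, 0, 0]])

```text
time: 9.25
eef_pos: [0.546, 0.0298, 0.123]
tcp_rot: [-0.009, 0.999, 0.054, 0.003]
wrist_force: [0.6, -0.7, 1.4]
width: 0.0368
```

```bash
python3 - <<'E'
from h import *
o=np.load('fix2.npy'); s=sense(); goto(s,fx([0,.05,.08],o,o[2]),o[2]-np.pi/2); print(s['width'])
w=pickle.load(open('w4.pkl','rb'))
for u,v,z in((235,118,.075),(235,102,.075),(235,133,.075),(294,141,.073),(293,172,.073)):
    d=ray(w,u,v,z)[:2]-o[:2]; C,S=np.cos(o[2]),np.sin(o[2]); print(np.round([C*d[0]+S*d[1],-S*d[0]+C*d[1]],4))
E
```

```text
pos [0.546  0.0298 0.123 ] shift mm [-1.8 -3.9 43. ] turn -0.001
0.03675793742511335
[0.0618 0.0758]
[0.0757 0.0758]
[0.0484 0.0757]
[0.0422 0.0212]
[0.0131 0.0207]
```

Call:
carry_out(increments=[[-0.2, -2, -4, 15, 0], [-0.2, 0, 0, 25, 0], [-0.2, 0, 0, 0, 0], [-1, 0, 0, 0, 0], [-1, 0, 0, 0, 0], [-1, 0, 0, 0, 0], [-1, 0, 0, 0, 0], [-1, 0, 0, 0, 0]], force=45)

```text
time: 10.05
eef_pos: [0.5457, 0.0371, 0.0885]
tcp_rot: [-0.013, 0.998, 0.054, 0.005]
wrist_force: [3.0, 1.7, -15.9]
width: 0.0137
```

```bash
python3 - <<'E'
from h import *
o=np.load('fix2.npy'); s=sense(); goto(s,fx([0,.05,.08],o,o[2]),o[2]-np.pi/2); print(s['width'],s['wrist_force'])
E
```

```text
pos [0.5457 0.0371 0.0885] shift mm [-2.   2.9  8.4] turn -0.001
0.013715444717234187 [  3.00062398   1.65697436 -15.87007018]
```

The grip holds at 13.7 mm width, but it sits 8 mm higher than planned. I'll reopen, go deeper and grip again.

Call:
carry_out(increments=[[-0.3, 0, 0, 0, 0], [-0.3, 0, 0, 0, 0], [-0.3, 0, 0, 0, 0]])

```text
time: 10.35
eef_pos: [0.5479, 0.0356, 0.0919]
tcp_rot: [-0.013, 0.999, 0.052, 0.007]
wrist_force: [0.5, 0.5, 0.5]
width: 0.0322
```

Call:
carry_out(increments=[[-0.3, -1, 2, 6, 0], [-0.3, 0, 1, 4, 0], [-0.3, 0, 0, 0, 0]])

```text
time: 10.65
eef_pos: [0.5485, 0.0317, 0.0828]
tcp_rot: [-0.013, 0.999, 0.052, 0.008]
wrist_force: [-0.2, -0.6, -0.4]
width: 0.032
```

```bash
python3 - <<'E'
from h import *
o=np.load('fix2.npy'); s=sense(); goto(s,fx([0,.05,.08],o,o[2]),o[2]-np.pi/2); print(s['width'],s['wrist_force'],toolR(s).round(3))
E
```

```text
pos [0.5485 0.0317 0.0828] shift mm [-4.2 -2.8  2.8] turn -0.005
0.032036477492149246 [-0.21459193 -0.56901609 -0.36306648] [[ 0.995  0.103  0.015]
 [ 0.103 -0.994  0.028]
 [ 0.018 -0.026 -1.   ]]
```

Call:
carry_out(increments=[[-0.3, -4, -2, 4, 0], [-1, 0, 0, 2, 0], [-1, 0, 0, 1, 0], [-1, 0, 0, 1, 0], [-1, 0, 0, 0, 0], [-1, 0, 0, 0, 0]], force=50)

```text
time: 11.25
eef_pos: [0.5439, 0.0371, 0.0753]
tcp_rot: [-0.015, 0.998, 0.054, 0.008]
wrist_force: [-1.3, 1.0, 1.2]
width: 0.0142
```

```bash
python3 - <<'E'
from h import *
o=np.load('fix2.npy'); s=sense(); goto(s,fx([0,.05,.08],o,o[2]),o[2]-np.pi/2); print(s['width'],s['wrist_force'])
E
```

```text
pos [0.5439 0.0371 0.0753] shift mm [-0.1  2.9 -4.8] turn 0.0
0.014227043579768044 [-1.2950411   0.98002953  1.19758952]
```

Call:
carry_out(increments=[[-1, 0, -6, 0, 0], [-1, 0, -8, 0.5, 0], [-1, 0, -8, 0.5, 0], [-1, 0, -8, 0.5, 0], [-1, 0, -8, 0.5, 0], [-1, 0, -6, 0.5, 0]])

```text
time: 11.85
eef_pos: [0.5411, 0.0642, 0.0751]
tcp_rot: [-0.005, 0.999, 0.049, 0.009]
wrist_force: [-1.7, -8.1, 4.8]
width: 0.014
```

```bash
python3 - <<'E'
from h import *
o=np.load('fix2.npy'); s=sense(); goto(s,fx([0,.05+.055,.08],o,o[2]),o[2]-np.pi/2); print(s['width'],s['wrist_force'])
s,c=snap('wrist','w5.png');f=c['frame'][0:240,100:400]; cv2.imwrite('pics/w5c.png',cv2.resize(f,None,fx=2.5,fy=2.5,interpolation=cv2.INTER_CUBIC))
E
```

```text
pos [0.5411 0.0642 0.0751] shift mm [ -0.5 -24.9  -4.7] turn -0.01
0.014013008448961044 [-1.72397681 -8.10500204  4.81156908]
```

View pics/w5c.png

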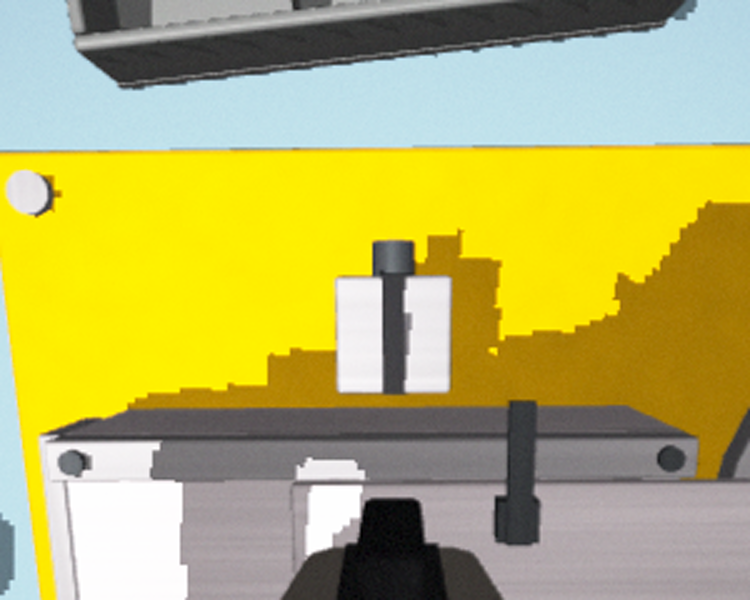

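The crop shows the rib at x≈394 and the pointer at x≈522, at 4.4 px/mm. About 29 mm is still to go, and the pull so far is about 27 mm.

Call:
carry_out(increments=[[-1, 0, -9, 0, 0], [-1, 0, -9, 0, 0], [-1, 0, -9, 0, 0], [-1, 0, -8, 0, 0]])

```text
time: 12.3
eef_pos: [0.5388, 0.0857, 0.075]
tcp_rot: [0.004, 0.999, 0.046, 0.01]
wrist_force: [1.4, -10.6, 0.6]
width: 0.0139
```

```bash
cat > chk.py <<'E'
from h import *
import sys
o=np.load('fix2.npy'); s=sense(); goto(s,fx([0,.05+.053,.08],o,o[2]),o[2]-np.pi/2); print(s['width'],s['wrist_force'])
s,c=snap('wrist',sys.argv[1]);f=c['frame'][60:240,180:360]; cv2.imwrite('pics/c_'+sys.argv[1],cv2.resize(f,None,fx=3.3,fy=3.3,interpolation=cv2.INTER_CUBIC))
E
python3 chk.py w6.png
```

```text
pos [0.5388 0.0857 0.075 ] shift mm [-0.3 -1.1 -5. ] turn -0.017
0.013945435626458875 [  1.43547632 -10.64831309   0.57627797]
```

Call:
carry_out(increments=[[-1, 0, -7, 0, 0], [-1, 0, -5, 0, 0], [-1, 0, -3, 0, 0]])

```text
time: 12.65
eef_pos: [0.5381, 0.0918, 0.0749]
tcp_rot: [0.009, 0.999, 0.043, 0.011]
wrist_force: [1.3, -9.5, -0.0]
width: 0.0137
```

```bash
python3 chk.py w7.png
```

```text
pos [0.5381 0.0918 0.0749] shift mm [-0.1  5.1 -5. ] turn -0.023
0.013690774732851562 [ 1.30448317 -9.45485253 -0.04410974]
```

View pics/c_w7.png

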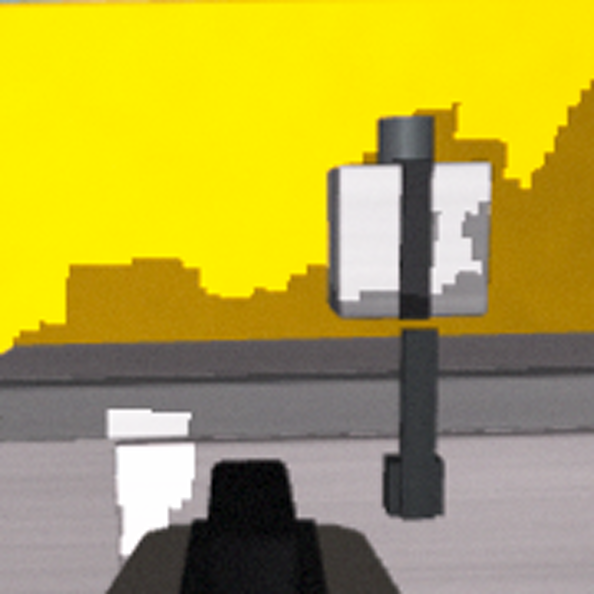

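The pointer tip (x≈419) and the rib (x≈416) line up to about 0.5 mm. Holding there, with a small lead against the spring.

Call:
carry_out(increments=[[-1, 0, -2.5, 0, 0], [-1, 0, -2.5, 0, 0], [-1, 0, -2.5, 0, 0], [-1, 0, -2.5, 0, 0]])

```text
time: 13.1
eef_pos: [0.5384, 0.0899, 0.0749]
tcp_rot: [0.014, 0.999, 0.039, 0.011]
wrist_force: [1.6, -9.0, 0.5]
width: 0.014
```

```bash
python3 chk.py w8.png; python3 -c "
from h import *
for i in range(6):
    camera('top'); s=sense(); print(s['time'],s['eef_pos'],s['wrist_force'])
snap('top','top9.png')"
```

```text
pos [0.5384 0.0899 0.0749] shift mm [-0.2  3.2 -5.1] turn -0.032
0.013976679068276734 [ 1.60148621 -9.04563153  0.49704776]
13.2 [0.53840873 0.08989268 0.07486885] [  0.6401986  -11.0627032   -0.70187416]
13.25 [0.53841122 0.0898683  0.07486797] [ 0.93870972 -9.82709016  0.42612649]
13.3 [0.53842044 0.08986934 0.07486003] [ 1.78581671 -9.98464761  0.95251455]
13.35 [0.53840219 0.0898905  0.07487222] [ 1.42428699 -9.80972401  0.67270303]
13.4 [0.53837001 0.08987    0.07484407] [ 0.78908372 -9.09766231  0.69637142]
13.45 [0.53840344 0.08986931 0.07486397] [ 1.4585371  -9.22194611 -0.62254111]
```

View pics/c_w8.png

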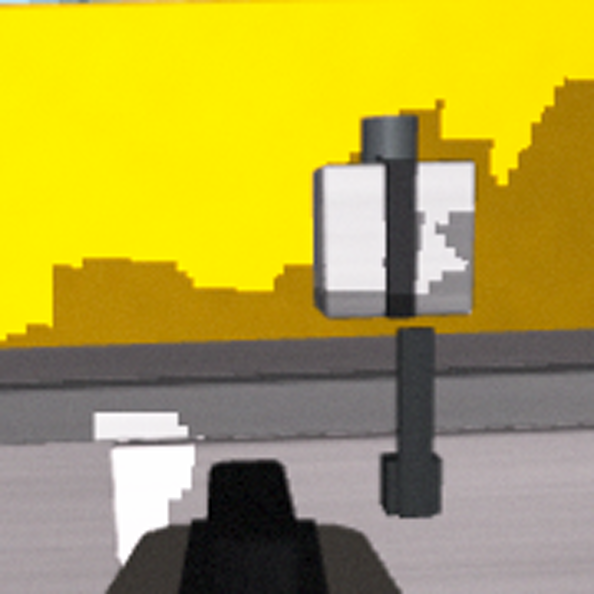

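The pointer is steady, but it has sagged 2.5 mm short (tip at 416, rib at 401). One small nudge will fix that.

Call:
carry_out(increments=[[-1, 0, -5, 0, 0]])

```text
time: 13.6
eef_pos: [0.5383, 0.0912, 0.0748]
tcp_rot: [0.016, 0.999, 0.037, 0.011]
wrist_force: [0.4, -10.0, 2.0]
width: 0.0145
```

```bash
python3 -c "
from h import *
for i in range(8):
    camera('top'); s=sense(); print(s['time'],s['eef_pos'],s['wrist_force'])
o=np.load('fix2.npy');c=camera('top');print(proj(c,fx([-.03,-.142,.093],o,o[2])))
"; python3 chk.py w9.png
```

```text
13.65 [0.53821629 0.09184371 0.07485438] [  0.62772039 -10.70322091   2.16970408]
13.7 [0.53820844 0.09183855 0.07485925] [ -0.57218981 -10.75528502   2.31699519]
13.75 [0.5381992  0.09185889 0.0748564 ] [  0.5353723  -10.47795494   2.63749899]
13.8 [0.53821895 0.09181607 0.07484154] [  1.39929924 -10.88788618   1.64603199]
13.85 [0.53819534 0.09183774 0.07484385] [  0.29269678 -11.32489101   0.963846  ]
13.9 [0.53820683 0.09182598 0.07486234] [-0.09792357 -9.70627033  1.00825228]
13.95 [0.53820937 0.09182555 0.07484654] [ 0.30879345 -9.26075464  1.22683997]
14.0 [0.53820266 0.09182262 0.07484548] [  0.7234003  -10.81602906   1.51995833]
[332.2766511 226.0453566]
pos [0.5382 0.0918 0.0749] shift mm [-0.2  5.2 -5. ] turn -0.034
0.014174083751689907 [  1.01861616 -10.18626513   1.37943602]
```

View pics/c_w9.png

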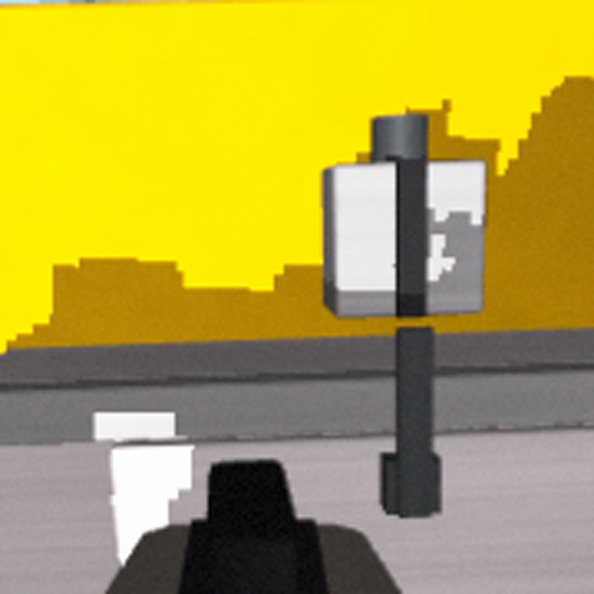

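The tip (415) and the rib (411) now agree to about 0.7 mm. The arm is steady under a spring load of about 10 N, so I'm handing in.

```bash
python3 -c "
from workcell import *
print(finish_job())"
```

```text
the job is handed in; nothing more can be done
None
```

I handed the job in at about 14 s of the 48 s, with the dial turned and the shutter held at the mark; the interface gives no verdict.

**Dial:** I straddled the post with half-closed fingers and swept it 60° counter-clockwise. I then opened and lifted clear before touching the shutter. A later wrist picture showed the post top within about 5 px (roughly 5 mm) of where the second detent puts it, with the brass sleeve under the shutter. I did not look at the dial again after pulling the shutter.

**Shutter:** I gripped the tab at 50 N, with the fingers at 14.2 mm on the 14 mm tab. I pulled about 55 mm until the pointer met the rib.

**Last checks:**
- **Alignment:** the final wrist crop put the pointer about 0.7 mm from the rib; the limit is 5 mm.
- **Steadiness:** the fingers stayed still to within 0.1 mm over 0.35 s, with about 10 N of spring load at the wrist.

**What went wrong on the way:**
- The first grip on the tab sat about 8 mm too high, so I opened, went deeper and gripped again.
- While holding, the pointer sagged to about 2.5 mm short of the rib. One small nudge brought it back.

**Bystanders:** I did not measure them separately. Nothing in the pictures or forces suggested that any was touched.

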